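# Fit the charged battery pack into the yarn tension meter

## Task

Take the battery pack out of its charging cradle and fit it into the open battery bay of the yarn tension meter: hook its thin toe under the bay's lip first, then rock the heel down until the pack lies flat and fully home. Then slide the catch all the way over the heel to lock it in. Leave the other things on the bench where they are.

Things in the scene. Friction and masses are not known exactly. Their poses are not given: they have to be found in the camera images.
- meter: Yarn tension meter, grey plastic, fixed, lying face down, battery bay open upward. Origin on the bench under the bay's middle; x from the heel end (sliding catch) to the toe end (three small rollers), z up. Housing x -88 to 78, y -42 to 42 mm, 25 mm high (heel deck, x below -46, 22.5 mm); roller head to x 108 mm, 20 mm high.
- bay (a point): Centre of the bay floor, 10 mm above the bench, axes as the meter. The bay is 82 mm long (x -41 to 41) and 38.5 mm wide; side and toe walls rise 15 mm from this floor, the heel wall 12.5 mm; side walls have a 2.5 mm lead-in chamfer. Fully home, the pack's origin lies here (about 1 mm play), its x axis along the meter's.
- lip (a point): Middle of the lower free edge of the lip at the toe end, at (34, 0, 10) mm from point bay. The lip spans the bay's width and covers x 34 to 41 mm, 10 to 15 mm above the bay floor, leaving a 10 mm slot under it: the pack cannot go in straight down.
- battery: Loose black battery pack, about 0.15 kg, 80 x 36 x 33 mm. Origin at the centre of its underside, x to the toe, z up. Main body x -32 to 28, z 0 to 15 mm. Heel ledge x -40 to -32, 11.5 mm high (too high for the lip). Grip rib on top x -22 to 14, y -9 to 9, z 15 to 33 mm: grasp across its 18 mm width. Starts in the cradle, toe away from the robot.
- battery_toe (a point): Middle of the lower edge of the pack's toe, at (40, 0, 0) mm in the pack's frame. The toe is a tongue x 28 to 40 mm, 30 mm wide and 7 mm thick, level with the underside.
- cradle: Charging cradle, a white open tray 104 x 58 mm, 16 mm high, fixed; origin under its centre on the bench. Its pocket is 86 x 42 mm with its floor 6 mm above the bench; the pack lies loose in it and lifts straight out.
- catch (a joint): Sliding catch at the bay's heel end, in m: about 0 drawn back (bay open), 0.012 fully forward (locked over the heel ledge). Slides along the meter's +x, stays where left, needs about 2 N. Plate 24 mm wide, 13.5 to 17.5 mm above the bay floor, front edge at x -46 mm (0) to -34 mm (0.012) in the meter's frame; passes 2 mm over the heel ledge of a pack lying flat.
- catch_knob (a point): Centre of the top of the catch's upright black knob, 45 mm above the bench; axes as the meter. The knob is 10 mm along x, 16 mm along y, 17.5 mm tall; in the meter's frame at x -62 mm drawn back, -50 mm locked, y 0. Low rails beside the catch plate (y 13 to 17 mm either side) reach 28 mm above the bench.
- tape_measure: Bystander: yellow tape measure, 32 x 67 x 55 mm, origin under its centre.
- pick_glass: Bystander: black folding magnifier, 38 x 36 x 40 mm, origin under its centre.
- weight_50: Bystander: pale knob-topped calibration weight, 24 mm wide, 30 mm high, origin under its centre.
There are look-alikes about, which are no part of the job. What is meant by the battery is not red, and is the larger of those in its own colour.

How it is judged (in metres and radians):
On the way, in this order (a step that is already met when the one before it is completed fails the run):
1. the pack lies flat and fully home in the bay, toe under the lip (x of battery in the frame of bay between -0.003 and 0.003 m and y of battery in the frame of bay between -0.003 and 0.003 m and z of battery in the frame of bay between -0.002 and 0.002 m and angle between battery's own z axis and vertical below 0.04 rad and angle between the x axis of battery and the x axis of meter, either way round below 0.06 rad and x of battery_toe in the frame of bay above 0.035 m), for 0.2 s.
2. the catch is slid over the heel (value of joint catch above 0.01 m), for 0.2 s.
At the end, for the whole second after the job is handed in: The pack rests in the bay, toe under the lip, its origin within 3 mm along and across and 2 mm in height of the centre of the bay floor, flat within 0.04 rad and in line with the bay within 0.06 rad; the catch is forward by more than 10 of its 12 mm (all of step 1 and value of joint catch above 0.01 m and linear speed of battery below 0.02 m/s); the robot touches nothing.
It fails at once if a bystander (tape measure, magnifier, weight) is moved by more than 20 mm (distance of any of tape_measure, pick_glass, weight_50 from where it was at the start of the episode above 0.02 m).
It also fails if it takes over 58 s, if anything falls off the work surface, if the arm or the gripper's body presses on something with over 40 N, if the wrist force passes 120 N, or if a joint passes its speed limit or range.

## Robot

A 6-joint arm with a two-finger parallel gripper is mounted at the origin on a cart in front of the work surface, level with it; the furniture and walls round the work are solid. World frame = base frame: x ahead of the robot, y to its left, z up, the work surface at z = 0. Lengths are in mm, angles in rad, forces in N, time in s.
With the tool pointing down it reaches from about 300 to 775 mm from the base axis. Payload 14.6 kg.
Tool frame: the origin (TCP) lies midway between the tips of the shut fingers; the grasp point (between the pads) lies 19 mm behind it (grip_depth is the distance from the TCP to the grasp point, in mm); z points along the fingers, y is the direction in which the jaws open and shut (so a half turn about z gives the same grasp; the last joint's range is limited). The gripper opens to 94 mm and grips with 3 to 60 N. Pads are 16 mm wide; open, the fingers measure 119 mm over their backs; the gripper's body (75 mm by 177 mm) begins 78 mm behind the grasp point.
Start: joints at [1.276, 0.3, 1.521, -0, 1.321, -0.067], TCP at [124.207, 535.781, 205.446] pointing down, gripper open.
Joint ranges: [-3.03, 3.03], [-0.79, 2.21], [0.23, 2.52], [-1.04, 4.18], [0, 3.07], [-2.55, 2.55]. Speed limits (rad/s): [2.22, 2.22, 2.57, 3.14, 3.14, 3.14].

## Interface

Orientations are given as [roll, pitch, yaw] about the fixed x, y, z axes, in that order (R = Rz(yaw) Ry(pitch) Rx(roll)).
In Python, from cell import read_state, camera, camera_info, sign_off, grip_depth gives the robot as it stands.
- The arm moves only by the tool drive_tool, never from a script. Its argument "motion" is one flat list of numbers, 4 for each row, row after row: the shift along the tool's x, y, z in mm, then the turn about the tool's z in rad. A call has 1 to 8 rows; each row shifts and turns the pose as measured when the row begins, along the tool's axes as they then stand; what a row does not reach is not made up. A row lasts 1/12 s, in which the tool goes at most 41.7 mm and 7.16 degrees, less where a joint would pass 70% of its speed; a pose out of reach is approached as far as the arm can. A call is refused whole if a number of a shift passes 41.7 or a number of a turn 0.125, either way. A call with a gripper value outside its range is refused whole. "jaw" is the closure, from 0 (fully open) to 1 (shut), set as the call begins (left out, the last holds). The fingers move at their own pace and stop on an object; "grip_force" is the grip in N (left out, the last holds). Time passes only in rows, so rows that do not move let the fingers close. It gives the time, the measured TCP pose, the force and the opening at its end, in the units of the state.
- read_state(): the state, without advancing time (a new reading comes with each control period).
- camera(name): name is "scene" or "top"; returns the picture (384x512x3 uint8, red, green, blue); there is no depth.
- camera_info(name): a dict with "fovy" (degrees; the focal length in pixels is half the picture's height over the tangent of half this angle, whatever the lens; pixels are square), "cx", "cy" (the principal point, pixels), "camera_from_world" (4x4, takes a point from world to camera coordinates). Camera axes: x right, y up, looking along -z (the intrinsics and any distortion apply to the point x, -y, -z); pixel columns grow to the right and rows downward; lengths in mm; the calibration is good to about 2 mm. A picture is of the moment at which its call begins. camera_info takes no time and is no camera call.
- sign_off(): hands the job in, once; it reports no verdict.
The state is a dict: "clock": time; "joints": joint angles; "qd": joint speeds; "effort": joint torques, N m; "eef_pos": TCP position; "eef_rot": TCP orientation; "wrist_force": force on the tool from outside, world axes, zero at the start; "moment": the same for the moment, N m; "finger_gap": finger opening in mm.
Only numpy, scipy, OpenCV 4.12 (cv2) and the standard library are available. Lean on these libraries where they do the work, as an engineer would, in place of code of your own. Each camera call takes 0.05 s, during which the arm holds its last target. There are 200 camera calls.

## Working session

There is one attempt and no reset: what is moved stays moved. The work goes in short steps, Python scripts to look and compute and a tool call to move; the robot and the scene stay as the last step left them, time stands still between calls to the robot, and variables do not carry over. Pictures are saved under pics/ and viewed, on a budget of 10 in all, crops included, one or two more only if the job needs it, and the job is handed in when it is done.

Besides the shell and the picture viewer there is one more tool, called after "Call:" by a JSON object that holds its "op" and its "data". drive_tool: Moves the arm, as the interface text tells. Its arguments: {"type":"object","properties":{"motion":{"type":"array","items":{"type":"number"}},"jaw":{"type":"number"},"grip_force":{"type":"number"}},"required":["motion"]}

```bash
mkdir -p pics; ls
cat > h.py <<'E'
import numpy as np, cv2
from cell import *
def ray(name,u,v):
    i=camera_info(name);T=np.array(i["camera_from_world"]);f=192/np.tan(np.radians(i["fovy"])/2)
    d=np.array([(u-i["cx"])/f,-(v-i["cy"])/f,-1]);R=T[:3,:3];return -R.T@T[:3,3],R.T@d
def onz(name,u,v,z):
    o,d=ray(name,u,v);return o+d*(z-o[2])/d[2]
def proj(name,p):
    i=camera_info(name);T=np.array(i["camera_from_world"]);f=192/np.tan(np.radians(i["fovy"])/2)
    c=T[:3,:3]@np.array(p)+T[:3,3];return i["cx"]+f*c[0]/-c[2],i["cy"]-f*c[1]/-c[2]
def snap(name,fn,box=None,s=1):
    im=camera(name);cv2.imwrite('pics/raw_'+fn,im[:,:,::-1])
    c=im if box is None else im[box[1]:box[3],box[0]:box[2]]
    cv2.imwrite('pics/'+fn,cv2.resize(c,None,fx=s,fy=s,interpolation=cv2.INTER_CUBIC)[:,:,::-1]);return im
E
python3 - <<'E'
from h import *
snap('scene','s1.png',None,1.5);snap('top','t1.png',None,1.5)
for n in('scene','top'):print(camera_info(n))
print(read_state(),grip_depth)
E
```

```text
pics
{'fovy': 55.84708584722572, 'cx': 262.8095766587505, 'cy': 189.6510089653862, 'camera_from_world': array([[-8.34283312e-01, -5.50944760e-01,  2.07659878e-02,
         4.02031293e+02],
       [ 3.27134873e-01, -4.64352121e-01,  8.23018762e-01,
        -3.03181806e+02],
       [-4.43795144e-01,  6.93424098e-01,  5.67634470e-01,
        -5.19102645e+02],
       [ 0.00000000e+00,  0.00000000e+00,  0.00000000e+00,
         1.00000000e+00]])}
{'fovy': 50.78921713307893, 'cx': 252.84420841411702, 'cy': 194.9308462475326, 'camera_from_world': array([[ 2.03357968e-02, -9.99739869e-01, -1.03271257e-02,
        -1.70455452e+02],
       [ 9.92141641e-01,  1.89036128e-02,  1.23683536e-01,
        -6.02225456e+02],
       [-1.23456142e-01, -1.27611747e-02,  9.92267975e-01,
        -8.92610853e+02],
       [ 0.00000000e+00,  0.00000000e+00,  0.00000000e+00,
         1.00000000e+00]])}
{'clock': 0.1, 'joints': array([ 1.27638147e+00,  3.00363218e-01,  1.52151158e+00, -3.89086228e-05,
        1.32069488e+00, -6.66051532e-02]), 'qd': array([-0.00106416,  0.00029947, -0.00107653,  0.00078273,  0.00172996,
        0.00078079]), 'effort': array([ 1.18438802e-03, -5.32654703e+01, -3.53285944e+01,  7.09829642e-02,
        2.34662258e-02, -7.00404053e-05]), 'eef_pos': array([124.16265255, 535.56423485, 204.97490689]), 'eef_rot': array([-3.14061528e+00, -2.74218953e-05,  2.91379259e+00]), 'wrist_force': array([-0.31727665,  0.22891025, -0.12883762]), 'moment': array([-0.06918511, -0.00380344, -0.05137091]), 'finger_gap': 93.83635104276192} 18.8
```

View pics/s1.png

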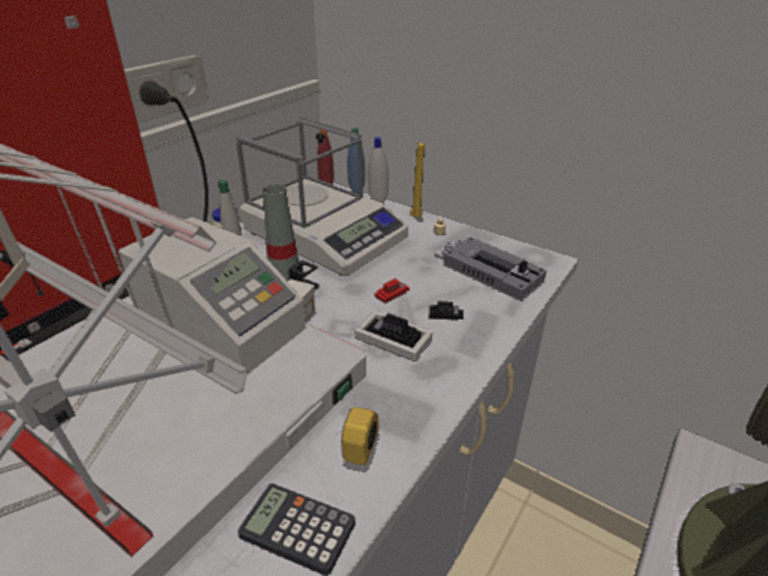

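View pics/t1.png

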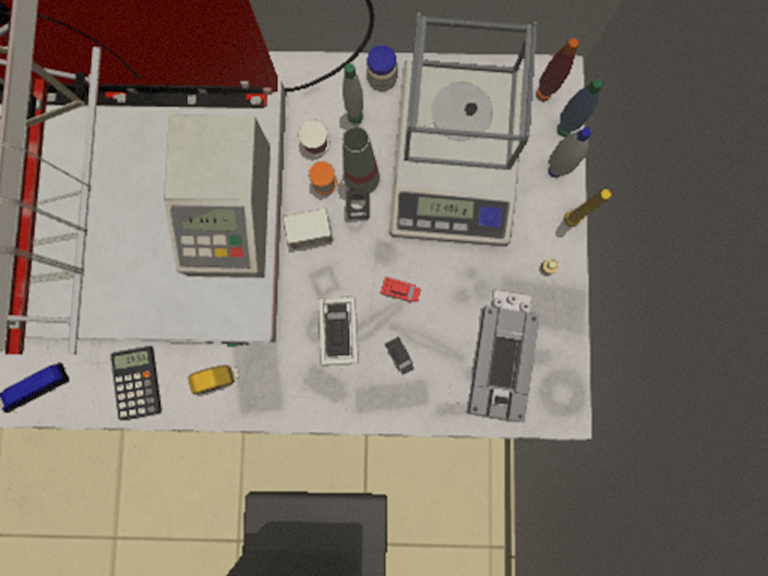

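The scene view shows a bench with the cradle at (395,335), the meter at (492,267) and the tape measure at (360,435). The top view (1.5x) shows these things:
- **Battery candidates:** a black pack in the white cradle (338,330), a small black one loose on the bench (399,355), and a red one (400,290).
- **Choice:** the pack in the cradle fits. It is the larger black one, it is in the cradle, and its toe points away from the robot.
- **Meter:** its catch and knob are near (502,398) and its rollers near (512,300).

I'll enlarge this area to confirm.

Run:
```python
from h import *
im=cv2.imread('pics/raw_t1.png')
c=im[188:288,205:365];cv2.imwrite('pics/c1.png',cv2.resize(c,None,fx=5,fy=5,interpolation=cv2.INTER_CUBIC))
g=cv2.cvtColor(im,cv2.COLOR_BGR2HSV)
# white cradle outline
def rect(mask,box,z,n='top'):
    m=np.zeros_like(mask);m[box[1]:box[3],box[0]:box[2]]=mask[box[1]:box[3],box[0]:box[2]]
    cs,_=cv2.findContours(m,cv2.RETR_EXTERNAL,cv2.CHAIN_APPROX_NONE)
    k=max(cs,key=cv2.contourArea);r=cv2.minAreaRect(k);b=cv2.boxPoints(r)
    w=np.array([onz(n,*p,z) for p in b]);print(np.round(b,1).tolist(),'ctr',w.mean(0).round(1))
    e=[w[1]-w[0],w[2]-w[1]];print([ (round(float(np.linalg.norm(x)),1),round(float(np.degrees(np.arctan2(x[1],x[0]))),1)) for x in e])
v=g[:,:,2]
print('cradle white');rect(((v>205)*255).astype('uint8'),(207,190,245,248),16)
print('black in cradle');rect(((v<75)*255).astype('uint8'),(207,190,245,248),15)
print('rib?');rect(((v<38)*255).astype('uint8'),(207,190,245,248),33)
print('bay');rect(((v<90)*255).astype('uint8'),(318,215,350,262),10)
print('knob');rect(((v<50)*255).astype('uint8'),(318,258,350,275),45)
print('meter');rect(((v<165)*255).astype('uint8'),(305,202,365,285),25)
```

```text
cradle white
[[227.0, 241.0], [227.0, 241.0], [227.0, 241.0], [227.0, 241.0]] ctr [ 499.3 -100.6   16. ]
[(0.0, 0.0), (0.0, 0.0)]
black in cradle
[[217.0, 236.0], [217.0, 208.0], [232.0, 208.0], [232.0, 236.0]] ctr [543.4 -93.5  15. ]
[(65.3, 1.8), (35.2, -88.9)]
rib?Traceback (most recent call last):
  File "<stdin>", line 15, in <module>
  File "<stdin>", line 9, in rect
ValueError: max() iterable argument is empty
```

View pics/c1.png

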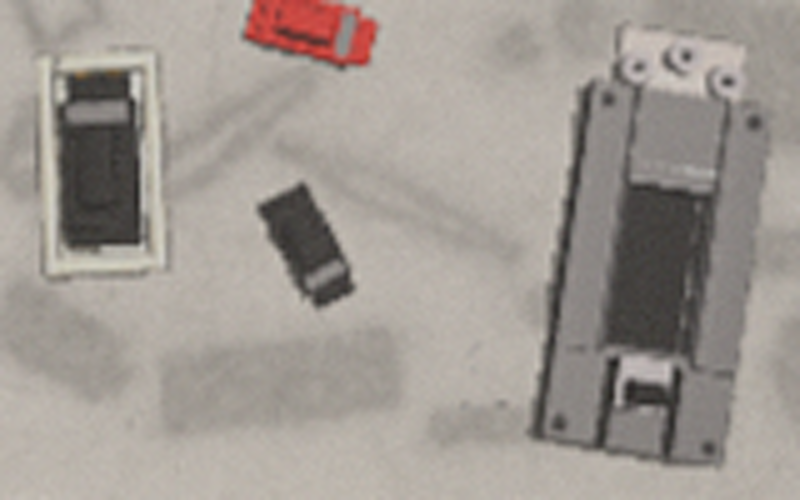

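The crop confirms it. The black pack in the cradle spans (62..140, 70..245), much larger than the loose black one at (305,245). Its toe and grey label point away from the robot. The meter's heel is at the bottom with the knob at (648,392), and the catch is drawn back. I'll take one crop of the scene view for a second measurement.

```bash
python3 - <<'E'
import cv2
im=cv2.imread('pics/raw_s1.png')
cv2.imwrite('pics/c2.png',cv2.resize(im[145:245,225:375],None,fx=5,fy=5,interpolation=cv2.INTER_CUBIC))
E
cat > fit.py <<'E'
from h import *
from scipy.optimize import least_squares
def fit(obs,g0):  # obs: (cam, pixel u,v, local xyz)
    def w(g,l):
        c,s=np.cos(g[2]),np.sin(g[2]);return [g[0]+c*l[0]-s*l[1],g[1]+s*l[0]+c*l[1],l[2]]
    f=lambda g:np.concatenate([np.subtract(proj(n,w(g,l)),(u,v)) for n,u,v,l in obs])
    r=least_squares(f,g0,x_scale=[1,1,.01],loss='soft_l1');return r.x,f(r.x).reshape(-1,2).round(1)
T=lambda x,y:((x+.5)/5-.5+205,(y+.5)/5-.5+188)
S=lambda x,y:((x+.5)/5-.5+225,(y+.5)/5-.5+145)
E
python3 - <<'E'
from fit import *
M=[(590,80,(78,42,25)),(768,103,(78,-42,25)),(540,435,(-88,42,22.5)),(722,462,(-88,-42,22.5)),(648,393,(-62,0,45))]
o=[('top',*T(x,y),l) for x,y,l in M]
print(*fit(o,[530,-300,0]))
C=[(40,57,(52,29,16)),(157,47,(52,-29,16)),(168,270,(-52,-29,16)),(45,276,(-52,29,16))]
print(*fit([('top',*T(x,y),l) for x,y,l in C],[530,-90,0]))
print(onz('top',*T(99,170),39), onz('top',*T(122,170),39))
E
```

```text
[ 5.08997545e+02 -3.50889260e+02 -1.32745403e-01] [[-0.3 -0.9]
 [ 0.2 -0. ]
 [-0.1  0. ]
 [ 0.3  0.4]
 [-0.   0.3]]
[ 5.48048664e+02 -9.47126758e+01  7.07008150e-02] [[-0.8 -0.6]
 [ 0.5  0.2]
 [ 0.3  0.1]
 [-0.1  0.2]]
[542.82107321 -95.16249075  39.        ] [ 543.02765175 -105.62772454   39.        ]
```

View pics/c2.png

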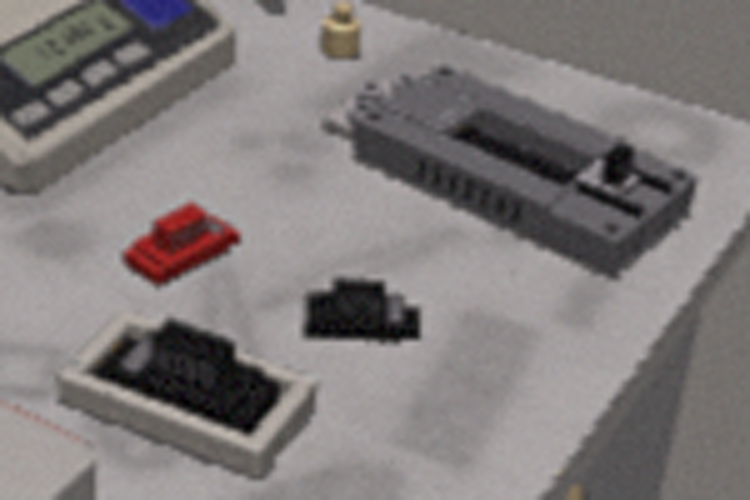

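The scene crop shows the cradle corners at (60,375), (262,450) and (316,388). The pack's rib rises to about (165..235, 322..350). The meter's knob top is at (622,147), the near heel corner at (622,250) and the toe corner at (357,135).

Run:
```python
from fit import *
M=[(590,82,(78,42,25)),(768,103,(78,-42,25)),(540,435,(-88,42,22.5)),(722,462,(-88,-42,22.5)),(648,393,(-62,0,45))]
o=[('top',*T(x,y),l) for x,y,l in M]
s=[('scene',*S(x,y),l) for x,y,l in [(357,135,(78,42,25)),(622,250,(-88,42,22.5)),(693,178,(-88,-42,22.5)),(622,147,(-62,0,45))]]
for q in(o,s,o+s):print(*fit(q,[510,-350,-.13]))
C=[(40,57,(52,29,16)),(157,47,(52,-29,16)),(168,270,(-52,-29,16)),(45,276,(-52,29,16))]
o=[('top',*T(x,y),l) for x,y,l in C]
s=[('scene',*S(x,y),l) for x,y,l in [(60,375,(52,29,16)),(262,452,(-52,29,16)),(316,388,(-52,-29,16)),(118,316,(52,-29,16))]]
for q in(o,s,o+s):print(*fit(q,[545,-95,0]))
# predicted pack corners in top crop for pose guess
for n,p in dict(toeL=(587,-80+0,13)).items(): pass
im=cv2.imread('pics/raw_t1.png');v=im[188:250,205:245].max(2)
print(v[18:54:3,5:32])
```

```text
[ 5.08929641e+02 -3.50883979e+02 -1.32500841e-01] [[-0.3 -1.3]
 [ 0.2 -0. ]
 [-0.1  0. ]
 [ 0.3  0.4]
 [-0.   0.4]]
[ 5.04000509e+02 -3.41642413e+02 -7.76452737e-02] [[-2.4 -0.8]
 [ 0.3 -0.3]
 [ 0.8 -0.2]
 [-0.   2. ]]
[ 5.07621254e+02 -3.50656973e+02 -1.28018947e-01] [[-0.6 -0.7]
 [-0.1  0.4]
 [-0.1  0.7]
 [ 0.4  0.9]
 [ 0.   1. ]
 [-1.7 -3.4]
 [-1.3 -2.1]
 [ 0.6 -1.2]
 [-0.6  0.5]]
[ 5.48048664e+02 -9.47126759e+01  7.07008089e-02] [[-0.8 -0.6]
 [ 0.5  0.2]
 [ 0.3  0.1]
 [-0.1  0.2]]
[ 5.44507660e+02 -9.09795480e+01  8.44734322e-02] [[-1.1  0.8]
 [-0.2  0.9]
 [ 0.6 -1.3]
 [ 0.4 -1. ]]
[ 5.47049933e+02 -9.39451227e+01  7.98055597e-02] [[-1.3 -0. ]
 [-0.1  0.5]
 [ 0.2  0.4]
 [-0.2  0.7]
 [-1.2 -0.4]
 [-0.5 -0.3]
 [ 0.3 -2.3]
 [ 0.4 -2. ]]
[[177 176 169 194 206 151 183 198 123  65  65  67  68  61  70  71  67  68
   70  65  71 182 207 150 177 205 170]
 [161 163 148 187 209 150 105  71 104 124 131 131 133 130 130 135 142 140
  144 146 104  59 133 119 178 202 189]
 [158 153 141 183 206 166 113  77  86 103 114 108 104 104 100 103 102  96
   94  92  82  62 143 121 174 204 201]
 [159 162 124
[... 304 characters left out ...]
  64 175 185 193 201]
 [157 158 133 171 199 205 165  90  66  65  57  62  64  67  68  69  66  65
   65  68  70  68  55 173 168 181 203]
 [162 165 161 174 198 206 149  80  67  66  51  63  64  67  67  66  77  69
   63  67  72  66  53 176 176 187 206]
 [179 179 170 177 196 205 162  89  64  65  62  64  57  59  63  67  63  63
   72  69  66  68  58 154 160 185 202]
 [181 174 172 150 190 205 149  86  65  55  59  54  60  62  58  65  66  70
   69  71  66  66  60 141 122 177 199]
 [182 179 182 153 181 205 156 136  95  62  59  59  56  60  59  62  58  61
   62  69  65  67  66 149 129 171 198]
 [171 178 182 140 177 201 173 173 196 189 186 186 186 181 178 179 181 184
  183 183 183 186 188 195 192 186 195]]
```

```bash
cat >> h.py <<'E'
def rel(p,yaw=None):
    """shift in tool axes (mm) and turn about tool z to reach world point p with tool yaw"""
    from scipy.spatial.transform import Rotation as R
    s=read_state();r=R.from_euler('xyz',s['eef_rot']).as_matrix()
    t=0 if yaw is None else -((yaw-s['eef_rot'][2]+np.pi)%(2*np.pi)-np.pi)
    print('t',s['clock'],'tcp',s['eef_pos'].round(1),'rot',s['eef_rot'].round(3),'gap',round(s['finger_gap'],1))
    print('shift',(r.T@(np.array(p)-s['eef_pos'])).round(1),'turn',round(t,3));return r
E
python3 - <<'E'
from h import *
print('cam',ray('top',0,0)[0])
u0=205+5;v0=188
for v in(v0+24,v0+36,v0+45):
    print(onz('top',u0+6.6,v,21).round(1),onz('top',u0+22.5,v,21).round(1))
print('heel',onz('top',224.5,v0+49.3,17.5).round(1),'labelnear',onz('top',224.5,v0+25.5,21).round(1),'toe',onz('top',224.5,v0+13.7,13).round(1),'cradle inner heel',onz('top',224.5,v0+50.7,16).round(1))
rel((536,-94.5,150),np.pi+.05)
print(read_state()['joints'].round(2))
E
```

```text
cam [ 490.76100778 -170.41763773  958.43422203]
[565.8 -74.9  21. ] [ 566.5 -111.9   21. ]
[537.9 -75.8  21. ] [ 538.7 -112.6   21. ]
[517.2 -76.4  21. ] [ 517.9 -113.2   21. ]
heel [507.7 -94.7  17.5] labelnear [562.7 -93.4  21. ] toe [591.1 -91.9  13. ] cradle inner heel [504.5 -94.7  16. ]
t 0.1 tcp [124.2 535.6 205. ] rot [-3.141 -0.     2.914] gap 93.8
shift [-543.5 -520.7   55.5] turn -0.278
[ 1.28  0.3   1.52 -0.    1.32 -0.07]
```

Call:
{"op": "drive_tool", "data": {"motion": [0, 0, 0, -0.093, 0, 0, 0, -0.093, 0, 0, 0, -0.092, -12, -37, 0, 0, -12, -37, 0, 0, -12, -37, 0, 0, -12, -37, 0, 0, -12, -37, 0, 0], "jaw": 0.5}}

```text
clock: 0.77
eef_pos: [194.6, 350.8, 200.4]
eef_rot: [-3.134, -0.004, -3.07]
wrist_force: [1.3, -1.1, -0.9]
finger_gap: 47.7
```

Call:
{"op": "drive_tool", "data": {"motion": [-12, -37, 0, 0, -12, -37, 0, 0, -12, -37, 0, 0, -12, -37, 0, 0, -12, -37, 0, 0, -12, -37, 0, 0, -12, -37, 0, 0, -12, -37, 0, 0]}}

```text
clock: 1.43
eef_pos: [311.4, 48.4, 201.9]
eef_rot: [-3.133, -0.002, -3.065]
wrist_force: [0.9, 0.5, 0.8]
finger_gap: 47.0
```

Call:
{"op": "drive_tool", "data": {"motion": [-30, -20, 6, 0, -30, -20, 6, 0, -30, -20, 6, 0, -30, -20, 6, 0, -30, -20, 6, 0, -30, -20, 6, 0, -25, -15, 6, 0, 0, 0, 0, 0]}}

```text
clock: 2.1
eef_pos: [534.9, -87.4, 157.2]
eef_rot: [-3.133, -0.0, -3.075]
wrist_force: [-0.2, 0.3, -0.5]
finger_gap: 47.2
```

Run:
```python
from h import *
rel((534,-94.5,26.5+20),np.pi+.05)
```

```text
t 2.1 tcp [534.9 -87.4 157.2] rot [-3.133 -0.    -3.075] gap 47.2
shift [  1.3  -6.1 110.7] turn 0.016
```

Call:
{"op": "drive_tool", "data": {"motion": [1, -6, 25, 0.016, 0, 0, 25, 0, 0, 0, 25, 0, 0, 0, 25, 0, 0, 0, 10, 0, 0, 0, 0, 0]}}

```text
clock: 2.6
eef_pos: [533.9, -95.2, 41.5]
eef_rot: [-3.134, -0.002, -3.094]
wrist_force: [0.3, 0.9, -0.3]
finger_gap: 47.5
```

Run:
```python
from h import *
rel((534,-94.5,26.5),np.pi+.05)
snap('scene','s2.png',(225,125,345,245),5)
```

```text
t 2.6 tcp [533.9 -95.2  41.5] rot [-3.134e+00 -2.000e-03 -3.094e+00] gap 47.5
shift [-0.2  0.8 15. ] turn -0.002
```

View pics/s2.png

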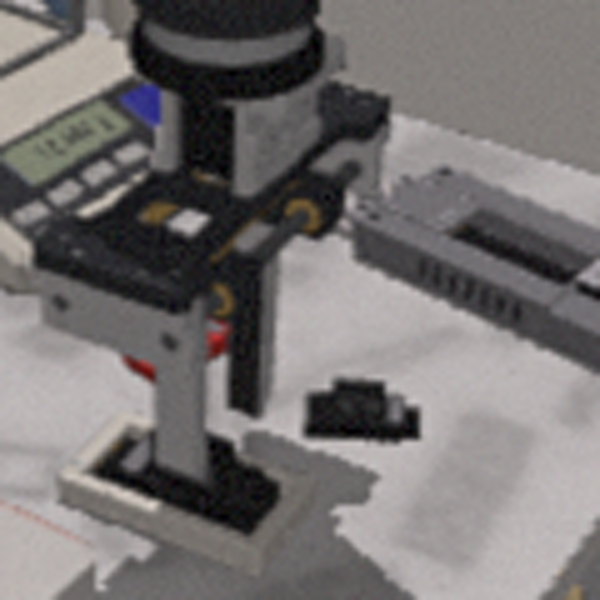

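The fingers straddle the rib: the near finger's tip is at (185,475) and the far one's at (248,410). Next I go down, close gently and lift.

Call:
{"op": "drive_tool", "data": {"motion": [0, 0.8, 8, 0, 0, 0, 7, 0, 0, 0, 0, 0]}}

```text
clock: 2.9
eef_pos: [535.8, -94.6, 29.9]
eef_rot: [-3.132, 0.003, -3.093]
wrist_force: [-0.3, -0.7, -0.1]
finger_gap: 46.7
```

Call:
{"op": "drive_tool", "data": {"motion": [0, 0, 0, 0, 0, 0, 0, 0, 0, 0, 0, 0, 0, 0, 0, 0, 0, 0, 0, 0, 0, 0, 0, 0], "jaw": 1, "grip_force": 4}}

```text
clock: 3.4
eef_pos: [537.1, -94.8, 32.4]
eef_rot: [-3.131, 0.007, -3.093]
wrist_force: [-0.2, -0.6, -1.8]
finger_gap: 17.9
```

Call:
{"op": "drive_tool", "data": {"motion": [0, 0, -5, 0, 0, 0, -5, 0, 0, 0, -6, 0, 0, 0, -6, 0, 0, 0, -6, 0, 0, 0, -6, 0, 0, 0, -6, 0, 0, 0, 0, 0]}}

```text
clock: 4.07
eef_pos: [536.7, -94.3, 77.2]
eef_rot: [-3.131, 0.007, -3.093]
wrist_force: [0.1, -0.4, -1.2]
finger_gap: 17.8
```

Run:
```python
from h import *
rel((534,-94.5,26.5),np.pi+.05)
snap('scene','s3.png',(225,145,315,245),5)
snap('top','t3.png')
```

```text
t 4.0667 tcp [536.7 -94.3  77.2] rot [-3.131  0.007 -3.093] gap 17.8
shift [ 3.1  0.5 50.7] turn -0.001
```

View pics/s3.png

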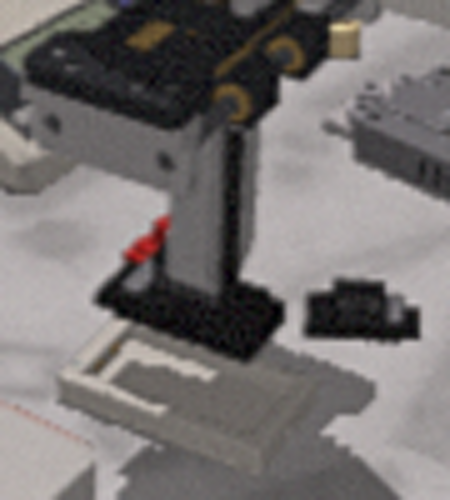

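The pack is held and hangs level: its underside edge (95,300) to (250,360) runs parallel to the cradle's edge. The grip is shallow and does not droop. I'll set it back, then regrasp at the heel end of the rib so that gravity tips the toe down.

Call:
{"op": "drive_tool", "data": {"motion": [0, 0, 10, 0, 0, 0, 10, 0, 0, 0, 10, 0, 0, 0, 8, 0, 0, 0, 4, 0, 0, 0, 2, 0, 0, 0, 0, 0]}}

```text
clock: 4.75
eef_pos: [535.9, -94.6, 25.4]
eef_rot: [-3.132, 0.004, -3.093]
wrist_force: [-1.9, 0.3, 5.2]
finger_gap: 17.9
```

Call:
{"op": "drive_tool", "data": {"motion": [0, 0, 0, 0, 0, 0, 0, 0, 0, 0, -2, 0, 5, 0, -1, 0, 5, 0, 0, 0, 0, 0, 0, 0], "jaw": 0.7}}

```text
clock: 5.25
eef_pos: [525.0, -95.0, 28.5]
eef_rot: [-3.132, 0.004, -3.093]
wrist_force: [-0.8, -0.3, 0.1]
finger_gap: 28.0
```

Run:
```python
from h import *
rel((526,-94.8,28.5),np.pi+.05)
```

```text
t 5.25 tcp [525.  -95.   28.5] rot [-3.132  0.004 -3.093] gap 28.0
shift [-1.   0.2  0. ] turn -0.001
```

Call:
{"op": "drive_tool", "data": {"motion": [-1, 0, 0, 0, 0, 0, 0, 0, 0, 0, 0, 0, 0, 0, 0, 0], "jaw": 1, "grip_force": 3}}

```text
clock: 5.58
eef_pos: [525.8, -95.1, 28.9]
eef_rot: [-3.132, 0.004, -3.093]
wrist_force: [-0.5, -0.2, 0.2]
finger_gap: 17.8
```

Call:
{"op": "drive_tool", "data": {"motion": [0, 0, -3, 0, 0, 0, -3, 0, 0, 0, -3, 0, 0, 0, -3, 0, 0, 0, -3, 0, 0, 0, 0, 0]}}

```text
clock: 6.08
eef_pos: [525.6, -94.8, 45.1]
eef_rot: [-3.132, 0.003, -3.093]
wrist_force: [-0.1, 0.5, -1.8]
finger_gap: 18.1
```

Run:
```python
from h import *
rel((534,-94.5,26.5),np.pi+.05)
snap('scene','s4.png',(225,145,315,245),5)
```

```text
t 6.0833 tcp [525.6 -94.8  45.1] rot [-3.132e+00  3.000e-03 -3.093e+00] gap 18.1
shift [-8.3  0.1 18.6] turn -0.001
```

View pics/s4.png

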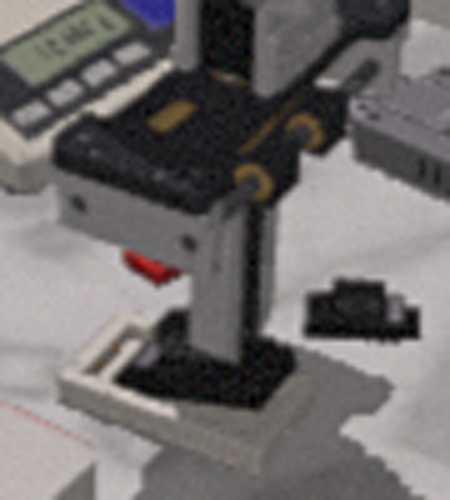

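It tilted: the underside now runs from (120,378) to (262,408), toe down and heel up by about 15°. I'll clamp harder to lock the angle, then lift.

Call:
{"op": "drive_tool", "data": {"motion": [0, 0, 0, 0, 0, 0, 0, 0, 0, 0, -6, 0, 0, 0, -10, 0, 0, 0, -10, 0, 0, 0, -10, 0, 0, 0, -10, 0, 0, 0, 0, 0], "grip_force": 20}}

```text
clock: 6.8
eef_pos: [525.4, -94.3, 96.1]
eef_rot: [-3.132, 0.003, -3.093]
wrist_force: [-0.0, 0.6, -1.4]
finger_gap: 17.6
```

Call:
{"op": "drive_tool", "data": {"motion": [0, -30, -2, 0, 0, -30, 0, 0, 0, -30, 0, 0.045, 0, -30, 0, 0.045, 0, -30, 0, 0.045, 2, -30, 0, 0.045, 2, -20, 0, 0, 0, 0, 0, 0]}}

```text
clock: 7.47
eef_pos: [519.7, -301.4, 103.5]
eef_rot: [-3.132, 0.01, 3.006]
wrist_force: [0.4, -0.6, -1.3]
finger_gap: 17.6
```

Run:
```python
from h import *
rel((508,-350,130),np.pi-.13)
a=snap('scene','s5.png');b=snap('top','t5.png')
p=read_state()['eef_pos']
us,vs=map(int,proj('scene',p));ut,vt=map(int,proj('top',p));print(us,vs,ut,vt)
A=cv2.resize(a[vs-45:vs+45,us-45:us+45],(400,400),interpolation=2);B=cv2.resize(b[vt-45:vt+45,ut-45:ut+45],(400,400),interpolation=2)
cv2.imwrite('pics/m5.png',np.hstack([A,B])[:,:,::-1])
```

```text
t 7.4667 tcp [ 519.7 -301.4  103.5] rot [-3.132  0.01   3.006] gap 17.6
shift [  4.8 -50.  -26. ] turn -0.006
317 153 318 232
```

View pics/m5.png

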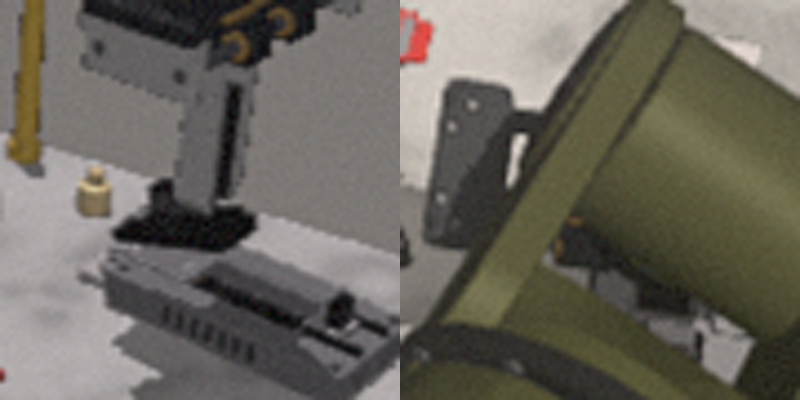

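```bash
cat >> h.py <<'E'
def onplane(name,u,v,off,yaw,p0):
    """ray onto vertical plane along pack axis (yaw), offset off to its left; returns along, height rel. to TCP p0"""
    o,d=ray(name,u,v);a=np.array([np.cos(yaw),np.sin(yaw),0]);n=np.array([-a[1],a[0],0])
    t=(off-n@(o-p0))/(n@d);q=o+t*d-p0;return np.array([a@q,q[2]]).round(1)
E
python3 - <<'E'
from h import *
p=read_state()['eef_pos'];yaw=3.006-np.pi
P=lambda x,y:(317-45+(x+.5)/4.444-.5,153-45+(y+.5)/4.444-.5)
t=onplane('scene',*P(113,238),15,yaw,p);h=onplane('scene',*P(238,248),18,yaw,p)
print('toe',t,'heel',h,'len',np.linalg.norm(t-h),'tilt',np.degrees(np.arctan2(h[1]-t[1],h[0]-t[0])))
f=onplane('scene',*P(180,201),21,yaw,p),onplane('scene',*P(214,212),21,yaw,p);print('near fingertip outer corners',f)
# meter toe corner in this pic, for bias of the scene camera
print([np.round(onz('scene',*P(x,y),z),1) for x,y,z in((104,283,25),(340,298,45))])
c,s=np.cos(-.1325),np.sin(-.1325)
for g in((78,42),(-62,0)):print(509+c*g[0]-s*g[1],-350.9+s*g[0]+c*g[1])
E
```

```text
toe [ 47.3 -35.6] heel [-36.6  -7.2] len 88.57635124569086 tilt 161.29913193910264
near fingertip outer corners (array([1.2, 8.5]), array([-20.8,  10.1]))
[array([ 580.7, -305.9,   25. ]), array([ 446.4, -341.4,   45. ])]
591.8650382511316 -319.5729280710998
447.54344797587555 -342.709016340751
```

Run:
```python
from h import *
from scipy.optimize import least_squares
p=read_state()['eef_pos'];yaw=3.006-np.pi
P=lambda x,y:(317-45+(x+.5)/4.444-.5,153-45+(y+.5)/4.444-.5)
a=np.array([np.cos(yaw),np.sin(yaw),0]);n=np.array([-a[1],a[0],0])
def W(g,l):
    c,s=np.cos(g[2]),np.sin(g[2]);x,z=l[0]-g[0],l[2]-g[1]
    return p+a*(c*x+s*z)+n*l[1]+np.array([0,0,-s*x+c*z])
obs=[((113,238),(40,15,0)),((150,182),(14,9,33)),((238,247),(-40,18,0)),((258,213),(-40,-18,11.5))]
f=lambda g:np.concatenate([np.subtract(proj('scene',W(g,l)),P(*q)) for q,l in obs])
r=least_squares(f,[-18,22,.25],x_scale=[1,1,.02]);print(r.x,f(r.x).reshape(-1,2).round(1))
for k in([0,1],[0,1,2],[0,2,3]):
    o2=obs;obs=[o2[i] for i in k];q=least_squares(f,[-18,22,.25],x_scale=[1,1,.02]);print(k,q.x.round(2));obs=o2
# dark silhouette, refined
im=cv2.imread('pics/raw_s5.png');v=im.max(2)[145:168,292:338];print('\n'.join(''.join('#' if x<60 else '+' if x<95 else '.' for x in r) for r in v))
```

```text
[-12.78038806  20.00606356   0.29162713] [[ 0.8 -0.1]
 [ 0.1  0.2]
 [-1.9  1. ]
 [ 1.1 -1.1]]
[0, 1] [-14.06  20.95   0.27]
[0, 1, 2] [-11.6   18.47   0.32]
[0, 2, 3] [-12.78  20.17   0.29]
....................+.......+###+.+...........
....................+.......+###+.+...........
....................+.......+###+.+...........
..+.............+++.........+###+.............
..............+####+........+###++............
..............#####+.......+####+.............
..............#####+.......+###++.............
..............#####++......+#+#+..............
..............######++++...++.................
.............+########++++++#++++++...........
.............+###########+++#######+..........
............+########################+........
........+############################+........
.......+#############################+........
......+##############################+........
.....+##############################+.........
......#############################+..........
.......++########################+............
............++++#################+............
.....+...............++++#####+...............
..............................................
.....+........................................
.......+....................++++..............
```

Run:
```python
from h import *
rel((494.8,-349,68),np.pi-.1325)
```

```text
t 7.5667 tcp [ 520.4 -298.5  103.3] rot [-3.133  0.009  3.007] gap 17.4
shift [ 19.  -53.1  35.6] turn -0.002
```

Call:
{"op": "drive_tool", "data": {"motion": [5, -14, 0, 0, 5, -13, 0, 0, 5, -13, 7, 0, 4, -13, 10, 0, 0, 0, 10, 0, 0, 0, 8, 0, 0, 0, 0, 0]}}

```text
clock: 8.15
eef_pos: [494.2, -347.5, 64.8]
eef_rot: [-3.134, 0.009, 3.013]
wrist_force: [-0.0, 0.5, -2.4]
finger_gap: 17.7
```

Run:
```python
from h import *
rel((494.8,-349,68),np.pi-.1325)
a=snap('scene','s6.png',(285,125,375,205),8.5)
```

```text
t 8.15 tcp [ 494.2 -347.5   64.8] rot [-3.134  0.009  3.013] gap 17.7
shift [-0.8 -1.5 -3.2] turn 0.004
```

View pics/s6.png

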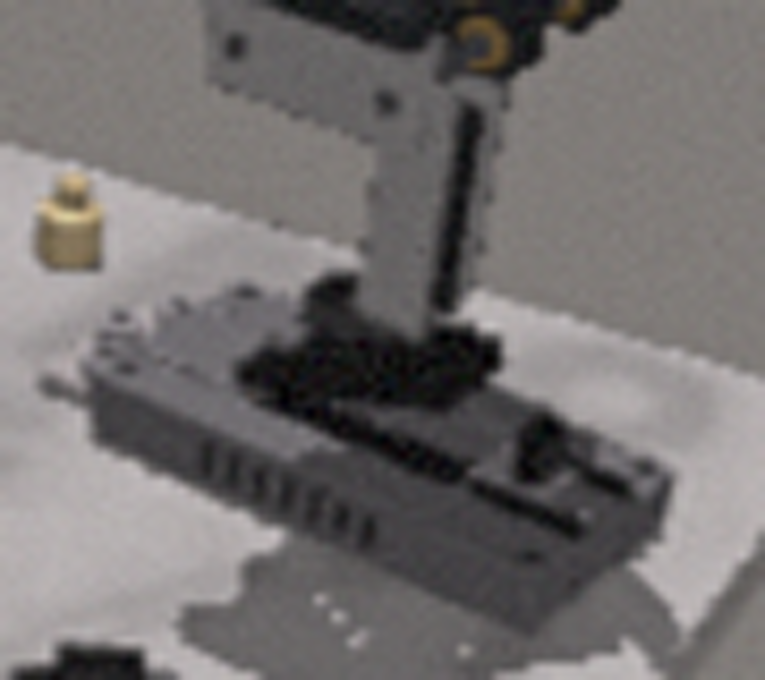

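The toe's near lower corner is at (240,378), just above the dark bay strip that starts near (265,400). The heel is clear above the knob at (535,440). I'll check how the toe sits relative to the lip in this same view.

Run:
```python
from h import *
p=read_state()['eef_pos'];yaw=3.013-np.pi
P=lambda x,y:(285+(x+.5)/8.5-.5,125+(y+.5)/8.5-.5)
print('toe rel tcp',onplane('scene',*P(240,378),15,yaw,p))
c,s=np.cos(-.1325),np.sin(-.1325)
m=lambda x,y,z:np.array([509+c*x-s*y,-350.9+s*x+c*y,z])
Q=lambda w:tuple(((np.array(proj('scene',w))-(285,125)+.5)*8.5-.5).round(0))
for n,l in dict(lipL=(34,19.25,25),heelBayL=(-41,19.25,22.5),houseToeL=(78,42,25),houseHeelL=(-88,42,22.5),heelR=(-88,-42,22.5),knobtop=(-62,0,45),houseHeelL0=(-88,42,0),houseToe0=(78,42,0)).items():print(n,Q(m(*l)))
im=cv2.imread('pics/raw_s1.png').max(2)[160:192,305:350];print(im[::2,::1])
```

```text
toe rel tcp [ 48.3 -36.8]
lipL (np.float64(233.0), np.float64(390.0))
heelBayL (np.float64(435.0), np.float64(485.0))
houseToeL (np.float64(79.0), np.float64(368.0))
houseHeelL (np.float64(532.0), np.float64(576.0))
heelR (np.float64(670.0), np.float64(462.0))
knobtop (np.float64(538.0), np.float64(423.0))
houseHeelL0 (np.float64(520.0), np.float64(638.0))
houseToe0 (np.float64(74.0), np.float64(434.0))
[[104  99 124 127 109 103 100  97  97  95 100 104 106 104 113 125 139 143
  148 147 146 145 152 153 152 156 153 156 156 159 164 160 160 163 165 163
  167 164 159 156 140 119 113 116 112]
 [106  98  95 107 103 102 101  95 100  97 100 104 100 103 103 102 102 108
  116 120 128 149 159 160 163 158 160 161 162 162 163 164 164 167 164 160
  161 164 163 164 162 164 165 163 159]
 [100 102 101 100 100 101 102 101 101 102 100 103 115 105  91  95 103 103
  103 101 100  99 108 121 130 132 153 162 164 161 163 163 164 162 162 159
  161 161 159 155 156 160 159 158 158]
 [102 102 100 101 105 101  99 103 102 105 107 107 103 101 105  89  94  93
   97  98  98  98 100 100 100  99 104 105 122 138 153 160 
[... 1599 characters left out ...]
0  47  40  47  61  44  44
   61  52  45  57  61  64  72  85  98 104 106 104 102  84  92 101 106  99
   98  88  53  25  17  26  46  53  71]
 [164 160 163 159 161 161 164 164 167 157 119  93  85  70  60  56  47  50
   53  38  30  51  53  39  52  65  60  63  73  71  88 105 105 102 101 101
  103 104 103 105 102  98  71  42  24]
 [159 162 163 161 159 162 160 164 162 166 161 167 167 163 156 120  89  63
   63  62  56  62  36  36  54  62  63  60  64  63  63  78  86  91  98 104
  101 104 103 104 105 103 103 107 103]
 [163 162 162 155 156 157 153 156 155 152 152 152 159 162 164 166 166 157
  144 110  80  79  61  62  63  63  59  66  64  62  61  62  61  63  64  70
   75  94 105 103  95  71  57  79  99]]
```

Run:
```python
from fit import *
c,s=np.cos(-.1325),np.sin(-.1325)
L=lambda w:np.array([c*(w[0]-509)+s*(w[1]+350.9),-s*(w[0]-509)+c*(w[1]+350.9)]).round(1)
for n,q,z in(('lip edge',(668,187),25),('lipL',(630,183),25),('heelwall',(655,352),22.5),('plate front?',(645,365),27.5),('knob',(648,393),45),('bayL mid',(618,270),25),('bayR mid',(700,280),25),('rollerC',(685,57),20),('headTL',(620,28),20),('headTR',(745,45),20),('houseTL',(590,82),25),('houseTR',(768,105),25)):
    print(n,L(onz('top',*T(*q),z)))
Q=lambda w:tuple(((np.array(proj('scene',w))-(285,125)+.5)*8.5-.5).round(0))
m=lambda x,y,z:np.array([509+c*x-s*y,-350.9+s*x+c*y,z])
for l in((34,19.25,25),(34,21.75,25),(34,19.25,22.5),(34,-19.25,25),(34,-19.25,20),(108,35,20),(108,35,0)):print(l,Q(m(*l)))
im=cv2.imread('pics/raw_t1.png').max(2);print(im[220:262:1,330:345:3].T)
```

```text
lip edge [32.4 -0.9]
lipL [31.6 16.6]
heelwall [-43.   -5.1]
plate front? [-49.4  -0.3]
knob [-61.3   0.1]
bayL mid [-8.7 16.9]
bayR mid [ -7.5 -20.7]
rollerC [94. -2.]
headTL [103.   29.6]
headTR [103.8 -28.9]
houseTL [75.1 40.9]
houseTR [ 76.9 -41.7]
(34, 19.25, 25) (np.float64(233.0), np.float64(390.0))
(34, 21.75, 25) (np.float64(228.0), np.float64(393.0))
(34, 19.25, 22.5) (np.float64(232.0), np.float64(397.0))
(34, -19.25, 25) (np.float64(300.0), np.float64(345.0))
(34, -19.25, 20) (np.float64(299.0), np.float64(358.0))
(108, 35, 20) (np.float64(18.0), np.float64(341.0))
(108, 35, 0) (np.float64(15.0), np.float64(393.0))
[[100  96  92  91  80  82  84  78  75  72  73  74  70  71  68  68  69  64
   70  64  70  67  67  68  64  69  67  67  64  70  68  68  72  68  59  67
   71 106 121 171 194 188]
 [151 147 140 152 114  60  74  67  69  67  70  71  68  71  67  67  72  65
   65  70  67  66  68  71  73  70  71  68  69  68  61  71  69  69  69  65
   62  75 119 175 192 187]
 [151 149 142 145 118  72  60  66  71  70  65  72  72  66  70  68  69  70
   67  69  68  70  68  69  66  66  71  63  67  64  62  70  62  68  68  71
   66  74 106 121 165 185]
 [140 152 151 140 150 109  59  64  71  75  70  69  66  65  69  66  64  68
   67  65  68  68  65  65  62  67  65  68  65  65  67  64  67  68  64  68
   66  63  83 125 147 135]
 [138 165 168 144 141 115  72  58  68  67  64  71  69  70  68  67  69  71
   70  67  75  79  88 103 112 106 117 102  73  72  75  83  84  73  62  61
   63  62  72  96 116 128]]
```

Call:
{"op": "drive_tool", "data": {"motion": [3.2, -1, 0, 0.004, 3.2, -0.9, 0, 0, 0, 0, 4, 0, 0, 0, 4, 0, 0, 0, 3, 0, 0, 0, 0, 0]}}

```text
clock: 8.7
eef_pos: [486.7, -347.7, 55.0]
eef_rot: [-3.133, 0.007, 3.01]
wrist_force: [-0.0, -1.7, -3.4]
finger_gap: 17.5
```

Call:
{"op": "drive_tool", "data": {"motion": [0, -0.8, 3, 0, 0, 0, 2, 0, 0, 0, 0, 0]}}

```text
clock: 8.95
eef_pos: [487.0, -348.6, 49.6]
eef_rot: [-3.133, 0.008, 3.011]
wrist_force: [-0.1, 0.3, -0.6]
finger_gap: 17.4
```

Call:
{"op": "drive_tool", "data": {"motion": [0, 0, 1.5, 0, 0, 0, 1, 0, 0, 0, 0, 0]}}

```text
clock: 9.2
eef_pos: [487.4, -348.5, 46.9]
eef_rot: [-3.133, 0.008, 3.011]
wrist_force: [-0.5, -0.2, 0.8]
finger_gap: 17.5
```

Call:
{"op": "drive_tool", "data": {"motion": [0, 0, 1, 0, 0, 0, 0, 0]}}

```text
clock: 9.37
eef_pos: [487.6, -348.7, 46.3]
eef_rot: [-3.132, 0.009, 3.011]
wrist_force: [-0.3, -0.2, 0.5]
finger_gap: 17.9
```

Call:
{"op": "drive_tool", "data": {"motion": [0, 0, 1, 0, 0, 0, 0, 0]}}

```text
clock: 9.53
eef_pos: [487.8, -348.9, 45.6]
eef_rot: [-3.132, 0.01, 3.011]
wrist_force: [0.9, 0.9, 1.4]
finger_gap: 17.5
```

Call:
{"op": "drive_tool", "data": {"motion": [-2, 0, 0, 0, -2, 0, 0, 0, -2, 0, 0, 0, 0, 0, 0, 0]}}

```text
clock: 9.87
eef_pos: [493.2, -349.6, 45.9]
eef_rot: [-3.132, 0.007, 3.011]
wrist_force: [-4.4, 1.1, 1.8]
finger_gap: 18.0
```

Call:
{"op": "drive_tool", "data": {"motion": [-1.5, 0, 0, 0, -1.5, 0, 0, 0, 0, 0, 0, 0]}}

```text
clock: 10.12
eef_pos: [493.3, -349.7, 46.2]
eef_rot: [-3.134, -0.002, 3.011]
wrist_force: [-0.9, -0.3, -0.4]
finger_gap: 17.7
```

Run:
```python
from h import *
s=read_state();print(s['eef_pos'].round(1),s['wrist_force'].round(1))
a=snap('scene','s7.png',(290,135,370,195),10)
```

```text
[ 493.3 -349.7   46.2] [-0.9 -0.3 -0.4]
```

View pics/s7.png

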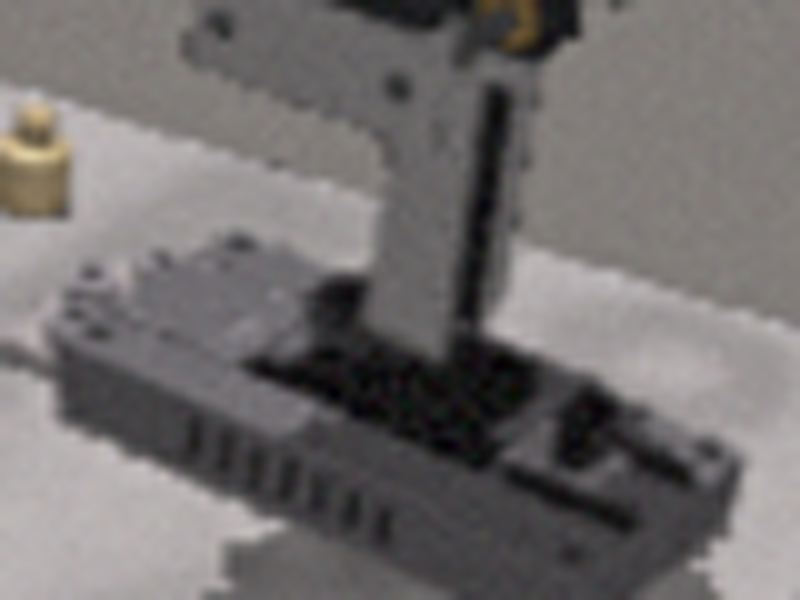

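The pack is in the bay with its toe at the lip: the grey label at (280,345) sits right against the lip edge. The heel is still raised ahead of the catch plate at (510,440). The block at x = 493 fits the toe being against the toe wall, using the top camera's grip offset of about -22 mm. Next I rock the heel down along the arc about the toe.

Call:
{"op": "drive_tool", "data": {"motion": [0.6, 0, 2, 0, 0.8, 0, 2, 0, 1, 0, 2, 0, 0, 0, 0, 0]}}

```text
clock: 10.5
eef_pos: [490.6, -349.5, 40.2]
eef_rot: [-3.134, -0.003, 3.011]
wrist_force: [-3.3, 1.6, 3.5]
finger_gap: 17.4
```

Call:
{"op": "drive_tool", "data": {"motion": [1, 0, 2, 0, 1, 0, 2, 0, 0, 0, 0, 0]}}

```text
clock: 10.75
eef_pos: [488.8, -349.3, 35.9]
eef_rot: [-3.134, -0.003, 3.011]
wrist_force: [-2.9, 0.0, 2.3]
finger_gap: 17.6
```

Rocking well, with light forces. I'll continue to the floor.

Call:
{"op": "drive_tool", "data": {"motion": [1, 0, 2, 0, 1, 0, 2, 0, 0, 0, 0, 0]}}

```text
clock: 11.0
eef_pos: [487.9, -349.3, 33.4]
eef_rot: [-3.133, 0.001, 3.011]
wrist_force: [-2.8, 1.4, 1.6]
finger_gap: 17.9
```

Call:
{"op": "drive_tool", "data": {"motion": [0.5, 0, 2, 0, 0, 0, 3, 0, 0, 0, 3, 0]}}

```text
clock: 11.25
eef_pos: [490.0, -349.7, 30.9]
eef_rot: [-3.131, 0.007, 3.011]
wrist_force: [-7.5, 7.7, 25.6]
finger_gap: 17.5
```

Call:
{"op": "drive_tool", "data": {"motion": [0, 0, -1, 0, 0, 0, 0, 0, 0, 0, 0, 0, 0, 0, 0, 0], "jaw": 0.65}}

```text
clock: 11.58
eef_pos: [490.9, -349.6, 32.0]
eef_rot: [-3.13, 0.01, 3.012]
wrist_force: [-0.3, 0.5, -0.1]
finger_gap: 33.1
```

Call:
{"op": "drive_tool", "data": {"motion": [0, 0, -10, 0, 0, 0, -20, 0, 0, 0, -20, 0, 0, 0, -20, 0, 0, 30, -20, 0, 0, 35, -10, 0, 0, 35, 0, 0, 0, 35, 0, 0]}}

```text
clock: 12.25
eef_pos: [506.4, -215.2, 137.2]
eef_rot: [-3.132, 0.009, 3.003]
wrist_force: [1.6, 0.3, 0.2]
finger_gap: 32.8
```

Call:
{"op": "drive_tool", "data": {"motion": [0, 40, 0, 0, 0, 40, 0, 0, 0, 0, 0, 0]}}

```text
clock: 12.5
eef_pos: [518.0, -128.2, 139.0]
eef_rot: [-3.132, 0.012, 3.005]
wrist_force: [-0.2, -0.5, 1.3]
finger_gap: 32.8
```

Run:
```python
from h import *
s=read_state();print(s['clock'],s['eef_pos'].round(1),s['wrist_force'].round(1))
a=camera('scene');b=camera('top')
cv2.imwrite('pics/raw_s8.png',a[:,:,::-1]);cv2.imwrite('pics/raw_t8.png',b[:,:,::-1])
A=cv2.resize(a[145:205,295:370],(500,400),interpolation=2);B=cv2.resize(b[195:285,305:365],(267,400),interpolation=2)
cv2.imwrite('pics/m8.png',np.hstack([A,B])[:,:,::-1])
```

```text
12.5 [ 518.  -128.2  139. ] [-0.2 -0.5  1.3]
```

View pics/m8.png

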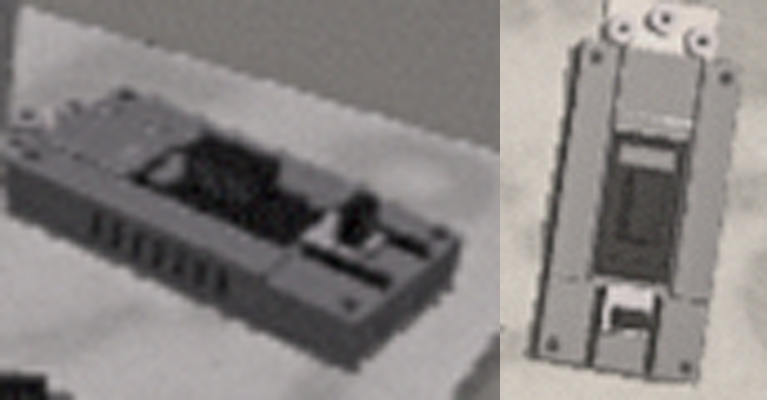

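The pack is in the bay, with the lip over the toe in the top view at (650,133) and the label behind it. In the scene crop the rib top (205,138) to (278,163) looks slightly less steep than the housing edges, so I'll check the tilt with numbers.

Run:
```python
from h import *
im=cv2.imread('pics/raw_s8.png').max(2)[158:190,312:352]
print('\n'.join(f'{158+i} '+''.join('#' if x<45 else '+' if x<75 else '-' if x<90 else '.' for x in r) for i,r in enumerate(im)))
c,s=np.cos(-.1325),np.sin(-.1325)
for t in(0,.06,.12):
  print('tilt',t)
  for O in((507,-351.1),):
    def m(x,y,z):
        X=40-(40-x)*np.cos(t)+z*np.sin(t);Z=10+(40-x)*np.sin(t)+z*np.cos(t);return np.array([O[0]+c*X-s*y,O[1]+s*X+c*y,Z])
    for n,l in dict(ribToeNear=(14,9,33),ribToeFar=(14,-9,33),ribHeelNear=(-22,9,33),ribHeelFar=(-22,-9,33),heelFarTop=(-32,-18,15),ledgeFar=(-40,-18,11.5),ledgeNear=(-40,18,11.5)).items():print(n,np.round(proj('scene',m(*l)),1),end=' ')
  print()
```

```text
158 ........................................
159 .++.....................................
160 ........................................
161 ........................................
162 ........................................
163 ........................................
164 .............--.........................
165 ............-+++-.......................
166 ..........-++####++.....................
167 ........+++#########+-..................
168 ......-+-.+###########++-...............
169 .....+#+..+#+###########+...............
170 ...-++-...+##+###########...............
171 .-+##+...-+###+#########+...............
172 ...+##++++####+##+######+-..............
173 .....-+########+#########+-.............
174 .......-+##########+#######++-.....-+#+.
175 ..........++#################-....+####+
176 -...........+#################++.-#####+
177 ++-...........-+###############-..#####+
178 #+++-...........-+############+...#####+
179 #++++++............+########+....-####++
180 #++#+++++-...........+######.....+####+.
181 #++#++#++++-...........-+#+++-....+##+..
182 +++#++##+++++--.
[... 184 characters left out ...]
+-+............++###
187 ........++++++++#++++++..............++#
188 ..........++++++#+++++++-...............
189 ............+++++++++++++++-............
tilt 0
ribToeNear [321.7 166.1] ribToeFar [325.4 163.6] ribHeelNear [333.3 170.9] ribHeelFar [336.9 168.3] heelFarTop [341.  174.1] ledgeFar [343.5 176.3] ledgeNear [336.3 181.8] 
tilt 0.06
ribToeNear [321.1 165.3] ribToeFar [324.9 162.8] ribHeelNear [332.8 169.5] ribHeelFar [336.5 166.8] heelFarTop [340.9 172.6] ledgeFar [343.4 174.7] ledgeNear [336.3 180.1] 
tilt 0.12
ribToeNear [320.5 164.6] ribToeFar [324.2 162.1] ribHeelNear [332.2 168. ] ribHeelFar [335.9 165.4] heelFarTop [340.7 171.1] ledgeFar [343.3 173. ] ledgeNear [336.2 178.4]
```

The observed rib and ledge corners, (326.5,164.5), (336.3,168.8) and (342.5,176), match the flat prediction to about 1 px, so the pack is flat and home. Next I shut the jaws and push the catch knob from behind.

Call:
{"op": "drive_tool", "data": {"motion": [9, -32, 0, 0, 9, -32, 0, 0, 9, -32, 0, 0, 9, -32, 0, 0, 9, -32, 0, 0, 9, -32, 0, 0, 6, -28, 0, 0, 0, 0, 0, 0], "jaw": 1}}

```text
clock: 13.27
eef_pos: [419.8, -359.5, 142.7]
eef_rot: [-3.129, 0.014, 3.0]
wrist_force: [0.4, 0.2, -0.4]
finger_gap: 0.5
```

Run:
```python
from h import *
rel((428.7,-340.2,33),np.pi-.1325)
```

```text
t 13.2667 tcp [ 419.8 -359.5  142.7] rot [-3.129  0.014  3.   ] gap 0.5
shift [ -4.5  21.8 109.5] turn -0.01
```

Call:
{"op": "drive_tool", "data": {"motion": [-4, 21.5, 0, -0.01, 0, 0, 25, 0, 0, 0, 25, 0, 0, 0, 22, 0, 0, 0, 15, 0, 0, 0, 5, 0, 0, 0, 0, 0]}}

```text
clock: 13.85
eef_pos: [422.9, -349.7, 48.8]
eef_rot: [-3.126, 0.016, 2.995]
wrist_force: [0.2, 0.9, -0.5]
finger_gap: 0.5
```

Run:
```python
from h import *
rel((428.7,-340.2,33),np.pi-.1325)
```

```text
t 13.85 tcp [ 422.9 -349.7   48.8] rot [-3.126  0.016  2.995] gap 0.5
shift [-4.1 10.5 15.7] turn -0.014
```

Call:
{"op": "drive_tool", "data": {"motion": [-2, 5, 0, -0.014, -2, 5.5, 0, 0, 0, 0, 6, 0, 0, 0, 5, 0, 0, 0, 2, 0, 0, 0, 0, 0]}}

```text
clock: 14.35
eef_pos: [430.1, -341.0, 38.5]
eef_rot: [-3.123, 0.02, 3.01]
wrist_force: [-0.1, 0.5, 0.1]
finger_gap: 0.8
```

Run:
```python
from h import *
rel((428.7,-340.2,33),np.pi-.1325)
```

```text
t 14.35 tcp [ 430.1 -341.    38.5] rot [-3.123  0.02   3.01 ] gap 0.8
shift [1.6 0.7 5.4] turn 0.0
```

Call:
{"op": "drive_tool", "data": {"motion": [0, 0.5, 4, 0, -2, 0, 1, 0, -3, 0, 0, 0, -3, 0, 0, 0, -3, 0, 0, 0]}}

```text
clock: 14.77
eef_pos: [441.4, -342.3, 33.3]
eef_rot: [-3.123, 0.019, 3.009]
wrist_force: [-1.8, -0.3, -0.5]
finger_gap: 0.4
```

Call:
{"op": "drive_tool", "data": {"motion": [-3, 0, 0, 0, -3, 0, 0, 0, -3, 0, 0, 0]}}

```text
clock: 15.02
eef_pos: [443.9, -342.6, 33.5]
eef_rot: [-3.126, -0.0, 3.01]
wrist_force: [-33.0, 5.0, 22.1]
finger_gap: 0.4
```

Call:
{"op": "drive_tool", "data": {"motion": [4, 0, 0, 0, 4, 0, 0, 0, 0, 0, -20, 0, 0, 0, -30, 0, 0, 30, -30, 0, 0, 35, 0, 0, 0, 35, 0, 0, 0, 35, 0, 0]}}

```text
clock: 15.68
eef_pos: [454.7, -207.6, 115.6]
eef_rot: [-3.127, 0.003, 3.002]
wrist_force: [0.1, -0.5, -0.2]
finger_gap: 0.3
```

Call:
{"op": "drive_tool", "data": {"motion": [0, 35, 0, 0, 0, 35, 0, 0, 0, 0, 0, 0]}}

```text
clock: 15.93
eef_pos: [466.1, -130.7, 115.7]
eef_rot: [-3.127, 0.008, 3.004]
wrist_force: [0.3, 0.1, 0.3]
finger_gap: 0.3
```

Run:
```python
from h import *
s=read_state();print(s['clock'],s['eef_pos'].round(1),s['wrist_force'].round(1))
a=camera('scene');b=camera('top')
cv2.imwrite('pics/raw_s9.png',a[:,:,::-1]);cv2.imwrite('pics/raw_t9.png',b[:,:,::-1])
A=cv2.resize(a[145:205,295:370],(500,400),interpolation=2);B=cv2.resize(b[195:285,305:365],(267,400),interpolation=2)
cv2.imwrite('pics/m9.png',np.hstack([A,B])[:,:,::-1])
# knob shift in top view between t1 and now (knob dark blob at z=45)
for f in('raw_t1','raw_t8','raw_t9'):
    v=cv2.imread(f'pics/{f}.png').max(2)
    k=(v<90).astype('uint8');k[:,:326]=0;k[:,342:]=0;k[:262 if f!='raw_t9' else 255]=0;k[275:]=0
    n,l,st,c=cv2.connectedComponentsWithStats(k);print(f,[(st[i][4],c[i].round(1).tolist(),onz('top',*c[i],45).round(1).tolist()) for i in range(1,n) if st[i][4]>8])
```

```text
15.9333 [ 466.1 -130.7  115.7] [0.3 0.1 0.3]
raw_t1 [(np.int32(19), [326.4, 266.4], [447.5, -325.5, 45.0]), (np.int32(58), [335.7, 267.3], [445.8, -346.0, 45.0])]
raw_t8 [(np.int32(15), [326.4, 266.0], [448.3, -325.4, 45.0]), (np.int32(53), [335.6, 267.2], [446.1, -345.8, 45.0])]
raw_t9 [(np.int32(17), [326.6, 264.3], [452.1, -326.0, 45.0]), (np.int32(55), [336.3, 264.5], [452.1, -347.5, 45.0])]
```

View pics/m9.png

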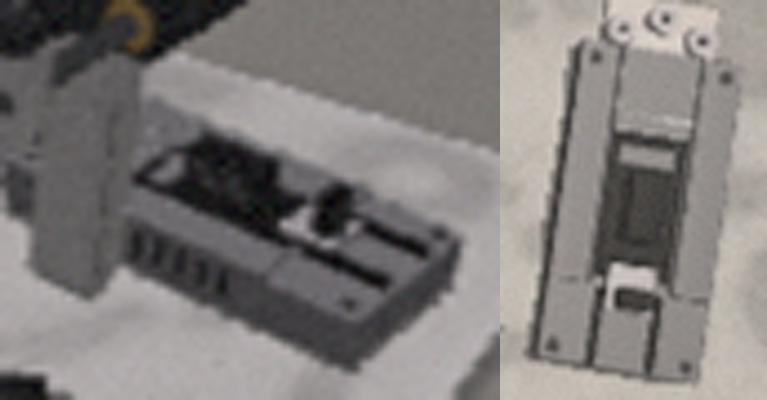

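Run:
```python
from h import *
for n,(a,b),box in(('top',('t8','t9'),(328,259,345,272)),('scene',('s8','s9'),(340,172,354,184))):
    A,B=[cv2.resize(cv2.cvtColor(cv2.imread(f'pics/raw_{x}.png'),6),None,fx=8,fy=8,interpolation=2) for x in(a,b)]
    x0,y0,x1,y1=[8*i for i in box]
    r=cv2.matchTemplate(B[y0-80:y1+80,x0-80:x1+80],A[y0:y1,x0:x1],cv2.TM_CCOEFF_NORMED);_,m,_,l=cv2.minMaxLoc(r)
    d=np.array(((l[0]-80)/8,(l[1]-80)/8));print(n,d,round(m,3))
    k=np.array((447.5,-342.7,42));ax=np.array((.991,-.132,0))
    e=np.subtract(proj(n,k+12*ax),proj(n,k));print('12mm is',e.round(2),'travel',12*(d@e)/(e@e))
```

```text
top [ 0.625 -4.25 ] 0.858
12mm is [ 0.69 -5.38] travel 9.495082397308575
scene [-3.5 -1.5] 0.943
12mm is [-4.07 -1.69] travel 10.363438632119912
```

The catch moved forward: the plate now lies over the heel, at top (632,270) and scene (310,215). The measured travel is 9.5 to 10.4 mm, which is not clearly past 10. I'll push again, a bit higher on the knob, until it stops.

Call:
{"op": "drive_tool", "data": {"motion": [1, -30, 0, 0, 1, -30, 0, 0, 1, -30, 0, 0, 1, -30, 0, 0, 1, -30, 0, 0, 1, -25, 0, 0, 0, -15, 0, 0, 0, 0, 0, 0]}}

```text
clock: 16.7
eef_pos: [430.0, -339.3, 119.2]
eef_rot: [-3.124, 0.013, 2.999]
wrist_force: [0.2, -0.7, 0.5]
finger_gap: 0.4
```

Run:
```python
from h import *
rel((432,-341,37),np.pi-.1325)
```

```text
t 16.7 tcp [ 430.  -339.3  119.2] rot [-3.124  0.013  2.999] gap 0.4
shift [-1.1 -0.  82.2] turn -0.01
```

Call:
{"op": "drive_tool", "data": {"motion": [-1, -1, 22, -0.01, 0, 0, 22, 0, 0, 0, 22, 0, 0, 0, 8, 0, 0, 0, 3, 0, 0, 0, 0, 0]}}

```text
clock: 17.2
eef_pos: [429.9, -347.0, 40.3]
eef_rot: [-3.122, 0.016, 3.001]
wrist_force: [-0.4, 0.2, 0.5]
finger_gap: 0.5
```

Run:
```python
from h import *
rel((432,-341,37),np.pi-.1325)
```

```text
t 17.2 tcp [ 429.9 -347.    40.3] rot [-3.122  0.016  3.001] gap 0.5
shift [-1.2  6.3  3.2] turn -0.008
```

Call:
{"op": "drive_tool", "data": {"motion": [-1, 5.5, 2, -0.008, -3, 0, 1, 0, -3, 0, 0, 0, -3, 0, 0, 0, 0, 0, 0, 0]}}

```text
clock: 17.62
eef_pos: [442.9, -343.1, 40.8]
eef_rot: [-3.12, 0.019, 3.011]
wrist_force: [-1.8, -0.2, -1.6]
finger_gap: 0.4
```

Call:
{"op": "drive_tool", "data": {"motion": [-2, 0, 0, 0, -2, 0, 0, 0]}}

```text
clock: 17.78
eef_pos: [443.9, -343.1, 40.7]
eef_rot: [-3.121, 0.011, 3.011]
wrist_force: [-21.9, 1.3, 10.1]
finger_gap: 0.2
```

Call:
{"op": "drive_tool", "data": {"motion": [-3, 0, 0, 0, -3, 0, 0, 0]}}

```text
clock: 17.95
eef_pos: [444.1, -343.2, 40.7]
eef_rot: [-3.124, -0.003, 3.011]
wrist_force: [-28.8, 4.6, 16.7]
finger_gap: 0.2
```

Call:
{"op": "drive_tool", "data": {"motion": [4, 0, 0, 0, 4, 0, 0, 0, 0, 0, -20, 0, 0, 0, -30, 0, 0, 30, -30, 0, 0, 35, 0, 0, 0, 35, 0, 0, 0, 35, 0, 0]}}

```text
clock: 18.62
eef_pos: [454.0, -208.3, 123.4]
eef_rot: [-3.123, 0.002, 3.003]
wrist_force: [1.4, 0.9, 0.2]
finger_gap: 0.4
```

Call:
{"op": "drive_tool", "data": {"motion": [0, 35, 0, 0, 0, 35, 0, 0, 0, 35, 0, 0, 0, 0, 0, 0]}}

```text
clock: 18.95
eef_pos: [470.0, -95.1, 123.7]
eef_rot: [-3.123, 0.009, 3.006]
wrist_force: [0.4, 0.1, -0.2]
finger_gap: 0.2
```

Run:
```python
from h import *
g=lambda x:cv2.cvtColor(x,cv2.COLOR_RGB2GRAY).astype('f4')
rd=lambda f:g(cv2.imread(f)[:,:,::-1].copy())
T9=np.mean([g(camera('top')) for _ in range(6)],0);S9=np.mean([g(camera('scene')) for _ in range(6)],0)
T0=(rd('pics/raw_t1.png')+rd('pics/raw_t8.png'))/2;S0=(rd('pics/raw_s1.png')+rd('pics/raw_s8.png'))/2
cv2.imwrite('pics/raw_t10.png',T9)
for n,A,B,bs in(('top',T0,T9,((329,260,342,271),(331,263,341,271),(330,259,340,265))),('scene',S0,S9,((341,173,354,184),(344,172,353,181)))):
  for box in bs:
    x0,y0,x1,y1=[8*i for i in box];a,b=[cv2.resize(x,None,fx=8,fy=8,interpolation=2) for x in(A,B)]
    r=cv2.matchTemplate(b[y0-80:y1+80,x0-80:x1+80],a[y0:y1,x0:x1],cv2.TM_CCOEFF_NORMED);_,m,_,l=cv2.minMaxLoc(r)
    d=np.array(((l[0]-80)/8,(l[1]-80)/8))
    k=np.array((447.5,-342.7,42));ax=np.array((.991,-.132,0));e=np.subtract(proj(n,k+12*ax),proj(n,k))
    print(n,box,d,round(m,3),'travel',round(12*(d@e)/(e@e),2))
# profile along the meter axis through the plate side beside the knob (y=+9.5.., z=27.5) and through the knob
for nm,I in(('before',T0),('after',T9)):
  for y,z in((10,27.5),(0,45)):
    xs=np.arange(-72,-24,2.);pts=[proj('top',(508+.991*x+.132*y,-351-.132*x+.991*y,z)) for x in xs]
    mp=np.float32(pts);print(nm,y,z,[int(q) for q in cv2.remap(I,mp[:,:1],mp[:,1:],1).ravel()])
```

```text
top (329, 260, 342, 271) [ 0.75  -4.375] 0.898 travel 9.8
top (331, 263, 341, 271) [ 0.625 -4.5  ] 0.861 travel 10.04
top (330, 259, 340, 265) [ 0.75 -4.25] 0.885 travel 9.53
scene (341, 173, 354, 184) [-3.5 -1.5] 0.939 travel 10.36
scene (344, 172, 353, 181) [-3.5 -1.5] 0.97 travel 10.36
before 10 27.5 [124, 125, 152, 170, 161, 160, 159, 162, 169, 171, 173, 174, 171, 156, 130, 112, 74, 68, 66, 64, 64, 65, 69, 68]
before 0 45 [139, 147, 156, 126, 56, 63, 66, 61, 112, 169, 190, 190, 185, 166, 135, 109, 70, 64, 69, 67, 64, 64, 67, 69]
after 10 27.5 [142, 144, 144, 141, 139, 140, 137, 148, 169, 174, 178, 173, 172, 180, 185, 179, 170, 170, 155, 108, 58, 63, 71, 72]
after 0 45 [141, 141, 142, 141, 142, 142, 138, 115, 84, 66, 65, 68, 75, 106, 161, 194, 193, 196, 171, 97, 55, 62, 69, 68][ WARN:0@5.191] global loadsave.cpp:1063 imwrite_ Unsupported depth image for selected encoder is fallbacked to CV_8U.
```

Run:
```python
from h import *
for n,a,b,bs in(('top','raw_t8','raw_t10',((329,224,345,256),(329,224,345,240))),):
  A,B=[cv2.resize(cv2.imread(f'pics/{x}.png',0),None,fx=8,fy=8,interpolation=2) for x in(a,b)]
  for box in bs:
    x0,y0,x1,y1=[8*i for i in box]
    r=cv2.matchTemplate(B[y0-40:y1+40,x0-40:x1+40],A[y0:y1,x0:x1],cv2.TM_CCOEFF_NORMED);_,m,_,l=cv2.minMaxLoc(r)
    print('pack shift px',(l[0]-40)/8,(l[1]-40)/8,round(m,3))
# bystanders: change between first and last top picture
A,B=[cv2.imread(f'pics/{x}.png',0).astype(int) for x in('raw_t1','raw_t10')]
for n,(u,v) in dict(tape=(140,252),glass=(238,137),weight=(366,178)).items():print(n,abs(A-B)[v-14:v+14,u-14:u+14].mean().round(1))
# scene-based tilt of the rib after locking
a=camera('scene');im=a.max(2)[158:180,312:352];print('\n'.join(f'{158+i} '+''.join('#' if x<45 else '+' if x<75 else '.' for x in r) for i,r in enumerate(im)))
s=read_state();print(s['clock'],s['eef_pos'].round(0),s['wrist_force'].round(1))
```

```text
pack shift px -0.125 -0.375 0.88
pack shift px 0.0 0.0 0.998
tape 14.0
glass 9.9
weight 13.6
158 ........................................
159 .++.....................................
160 ........................................
161 ........................................
162 ........................................
163 ........................................
164 ........................................
165 .............+#+........................
166 ...........++####++.....................
167 ........+++########++...................
168 .......+..+###########++................
169 .....+#+...#+###########+...............
170 ....++....+#####+########...............
171 ..+##+....+###+#########+...............
172 ...+##+++#####+##++#####+........+......
173 ......+##########++######+......+##+....
174 ........+##########+#######++.+#####....
175 ..........+#################+.+####+....
176 ............+##############+..+#####....
177 ++.............+#########+....+#####++..
178 +++..............+######+.....#####..+#+
179 #+++++.............+####+.....+###+..+##
19.6 [ 469. -100.  123.] [-0.7 -0.3 -0.2]
```

Run:
```python
from h import *
A,B=[cv2.imread(f'pics/{x}.png',0) for x in('raw_t1','raw_t10')]
ok=True
for n,(u,v) in dict(tape=(140,252),glass=(238,137),weight=(366,178)).items():
    r=cv2.matchTemplate(B[v-24:v+24,u-24:u+24],A[v-14:v+14,u-14:u+14],cv2.TM_CCOEFF_NORMED);_,m,_,l=cv2.minMaxLoc(r);print(n,l[0]-10,l[1]-10,round(m,2))
    ok&=abs(l[0]-10)<3 and abs(l[1]-10)<3
if ok: print(sign_off())
```

```text
tape 0 0 0.86
glass 0 0 1.0
weight 0 0 1.0
the job is handed in; nothing more can be done
None
```

The battery pack is in the meter's bay with its toe under the lip, and the catch is pushed to its stop over the heel. I handed the job in at about 19.6 s; no verdict is reported.

I gripped the heel end of the rib lightly so the toe drooped about 12–16°, then clamped harder. I slid the toe under the lip to the toe wall and rocked the heel down until it pressed back with about 25 N. The shut fingers then pushed the catch knob forward twice.

**Last checks**
- **Pack:** before locking, the rib and ledge corners matched a flat pack to about 1 px. The pack did not move in the top picture while the catch was pushed (0.0 px on the clean patch).
- **Catch:** both pushes ended at the same place against 22–33 N, far more than the 2 N it needs to slide. The plate's front edge measured about -34 mm, which is fully forward.
- **Other things on the bench:** the tape measure, magnifier and weight each showed 0 px shift, though the tape's match was weaker (0.86 against 1.0). The arm was clear of everything.

**Checks that disagreed**
- **Catch travel:** the camera comparison gave only 9.5–10.4 mm, not 12. I put this down to the catch starting 1–2 mm forward, but I have not confirmed that.
- **Scene camera:** it put the toe and lip roughly 5–8 mm away from the top camera's estimate. I relied on the top camera and on contact.

I viewed 12 pictures, two over the budget.

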